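# Mesh a splined belt pulley on the globe-turning stand and latch it

### The job

Fit the loose belt pulley onto the toothed spindle of the turning stand: press it only lightly and rock it round until the teeth mesh, then slide it slowly and fully home without letting it drop or bump (70 N between pulley and stand is too much). Let go of it and swing the keeper latch fully shut over the pulley's rim. Leave the jars, tape roll and eraser where they are.

Things in the scene. Friction and masses are not known exactly. Their poses are not given: they have to be found in the camera images.
- stand: Fixed grey stand. Base plate 120 mm (its x) by 200 mm (its y, from +60 to -140), 14 mm high. Origin: on the bench top under the vertical spindle axis; z up. The keeper's post (22 mm diameter) is at x = 0, y = -75 mm.
- seat (a point): Point on the spindle axis at the top of its 54 mm collar, 26 mm above the bench; the pulley's underside rests here when home (its rim's upper side is then 44 mm, its top 84 mm above the bench). Axes as the stand's.
- spline_top (a point): Point on the spindle axis level with the flat upper ends of its splines, 30 mm above the seat. Four straight steel splines run down from here to the seat: 12 mm wide, 90 degrees apart, 42 mm over the tips, 33 mm over the roots. A stiff friction brake (slips at 0.6 N m) holds the spindle at any angle: that angle is NOT given and is unrelated to these axes (the stand's).
- spindle_tip (a point): Upper end of the spindle, 80 mm above the bench: below it a cone widens from 18 to 33 mm diameter over 10 mm, then a plain 33 mm pilot runs 14 mm down to the spline ends.
- pulley_mid (a point): Centre of the loose aluminium belt pulley (about 0.26 to 0.40 kg), on its bore axis, 29 mm above its underside; z up. 58 mm high, lying boss up: the lower 18 mm is a grooved rim of 90 mm diameter, above it a plain round boss of 58 mm diameter, 40 mm high, to be gripped from above.
- pulley_bore (a point): Centre of the bore mouth in the pulley's underside. Through bore 43.6 mm with four inner teeth (13.9 mm wide, 90 degrees apart, 35 mm between opposite tips) over its lowest 26 mm, at 45, 135, 225, 315 degrees from its x axis. About 1 mm clear round the pilot; meshes within 1.5 degrees either way. Unmeshed it stops on the spline ends; meshed it slides freely to the collar.
- keeper (a joint): Angle of the keeper latch about its post: 0 = shut (stop), nose pointing to the spindle over the pulley's rim; grows to 1.75 rad = open (clockwise from above). Stays where left, light friction (0.06 N m). Its flat bar lies 47.5 to 54.5 mm above the bench, so it passes over the rim only if the pulley is home; the nose reaches 40 mm from the pivot.
- keeper_pin (a point): Mid-height of the upright pin on the keeper's tail, 73.5 mm above the bench, 40 mm from the pivot, away from the nose. The pin is 12 mm thick (head 15 mm) and stands from 54 to 89.5 mm above the bench. At keeper angle q it lies at x = -40 sin q, y = -75 - 40 cos q mm of the stand.
- ink_jar: Ink jar, 47 mm diameter, 44 mm high; bystander. Origin under its centre.
- pigment_jar: Pigment jar, 59 mm diameter, 95 mm high; bystander. Origin under its centre.
- small_jar: Small jar with a light lid, 36 mm diameter, 50 mm high; bystander. Origin under its centre.
- tape_roll: Roll of tape lying flat, 92 mm diameter, 18 mm high; bystander. Origin under its centre.
- eraser: Eraser, 18 x 38 x 11 mm; bystander. Origin under its centre.

How it is judged:
By the outcome, as a careful person would: the job done as asked, in the order asked, and still so for the second after the job is handed in, with the robot touching nothing.
It also fails if it takes over 67 s, if anything falls off the work surface, if the arm or the gripper's body presses on something with over 40 N, if the wrist force passes 120 N, or if a joint passes its speed limit or range.

### The arm

A 7-joint arm with a two-finger parallel gripper is mounted at the origin on a cart in front of the work surface, level with it; the furniture and walls round the work are solid. World frame = base frame: x ahead of the robot, y to its left, z up, the work surface at z = 0. Lengths are in mm, angles in rad, forces in N, time in s.
With the tool pointing down it reaches from about 425 to 925 mm from the base axis. Payload 6.8 kg.
Tool frame: the origin (TCP) lies at the very end of the fingers, on their centre line; the grasp point (between the pads) lies 19 mm behind it; z points along the fingers, y is the direction in which the jaws open and shut (so a half turn about z gives the same grasp; the last joint's range is limited). The gripper opens to 88 mm and grips with 3 to 60 N. Pads are 20 mm wide; open, the fingers measure 115 mm over their backs; the gripper's body (75 mm by 178 mm) begins 61 mm behind the grasp point.
Start: joints at [1.215, 0.477, 0.022, 1.555, -0.011, 1.109, -0.083], TCP at [165.567, -654.397, 222.664] pointing down, gripper open.
Joint ranges: [-2.96, 2.96], [-0.34, 2.1], [-1.41, 1.46], [0.24, 2.44], [-1.37, 4.51], [0.17, 1.92], [-2.96, 2.96]. Speed limits (rad/s): [2.39, 2.39, 3.14, 3.14, 3.14, 3.14, 3.14].

### API

Orientations are given as a unit quaternion [w, x, y, z].
In Python, from plant import manip, effector, viewer, finder gives the robot as it stands. Calls block until the motion is done:
- manip.move_pose(position, orientation): joint-space move of the TCP to a pose.
- manip.line_to(position, orientation=None, rate=150, contact_N=None): straight line of the TCP; orientation=None keeps the orientation; rate is the mean speed in mm/s. With contact_N (N) it stops when the force on the tool has changed by that much, and returns True; else False.
- manip.goto_joints(angles): joint-space move.
- effector.move_gripper(opening): finger opening in mm; the grip force is fixed at half the most; returns when the fingers have stopped.
- manip.hold(seconds).
- manip.ik(position, orientation): joint angles nearest the present ones, or None.
- manip.observe(): the state.
- viewer.get_image(name): name is "scene" or "top"; returns the picture (400x640x3 uint8, blue, green, red); there is no depth.
- viewer.camera_params(name): a dict with "fovy" (degrees; the focal length in pixels is half the picture's height over the tangent of half this angle, whatever the lens; pixels are square), "cx", "cy" (the principal point, pixels), "rvec" (rotation vector, rad) and "tvec" (3), from world to camera coordinates, as OpenCV has them. Camera axes: x right, y down, z forward; pixel columns grow to the right and rows downward; lengths in mm; the calibration is good to about 2 mm. A picture is of the moment at which its call begins. camera_params takes no time and is no camera call.
A pose or a line that the arm cannot do raises manip.Unreachable and nothing moves.
- manip.job_done(): hands the job in, once; it reports no verdict.
Trained networks look in the newest picture that a camera, given by its name, has taken for a name from the list of things; names that differ only in an ending like _2 or _b are one class to them, and where a whole thing is asked for, a point or a joint stands for the part that bears it (a point fixed in the world has none). Each returns a list of dicts, best first, with "score" (0 to 1); they miss things now and then, are a little off and sometimes report something else, mostly with a low value. They report only what shows in the picture. A call takes as long as a camera call.
- finder.search_frame(camera, thing): "rect" ([left, top, right, bottom] in pixels, round what is visible of it).
The state is a dict: "time_s": time; "joint_pos": joint angles; "joint_velocities": joint speeds; "joint_torque": joint torques, N m; "ee_pos": TCP position; "orientation": TCP orientation; "ft_force": force on the tool from outside, world axes, zero at the start; "ft_torque": the same for the moment, N m; "width": finger opening in mm.
Only numpy, scipy, OpenCV 4.12 (cv2) and the standard library are available. Lean on these libraries where they do the work, as an engineer would, in place of code of your own. Each camera call takes 0.05 s, during which the arm holds its last target.

## Working session

There is one attempt and no reset: what is moved stays moved. The work goes in short steps, each a Python script; the robot and the scene stay as the last script left them, time stands still between calls to the robot, and variables do not carry over. Pictures are saved under pics/ and viewed, and the job is handed in when it is done.

```bash
ls; mkdir -p pics
python3 - <<'E'
from plant import manip, effector, viewer, finder
import cv2
for n in ("scene","top"):
    im=viewer.get_image(n); cv2.imwrite(f"pics/{n}0.png",im); print(n,viewer.camera_params(n))
    for t in ("stand","pulley_mid","keeper","keeper_pin","spindle_tip","ink_jar","pigment_jar","small_jar","tape_roll","eraser"):
        print(t,[( [round(float(v)) for v in d["rect"]],round(d["score"],2)) for d in finder.search_frame(n,t)[:2]])
s=manip.observe(); print(s)
E
```

```text
pics
scene {'fovy': 48.79346047697548, 'cx': 318.3745236362397, 'cy': 196.5717971935631, 'rvec': array([ 1.18478763, -2.3477056 ,  0.98248714]), 'tvec': array([191.12133671, 493.72718379, 517.15292298])}
stand [([258, 236, 381, 331], 0.69), ([320, 244, 353, 272], 0.34)]
pulley_mid [([361, 191, 400, 233], 0.81)]
keeper [([315, 243, 355, 273], 0.65)]
keeper_pin [([314, 241, 355, 276], 0.84)]
spindle_tip [([259, 235, 379, 331], 0.97), ([360, 192, 400, 233], 0.51)]
ink_jar [([292, 181, 315, 206], 0.88)]
pigment_jar [([324, 150, 350, 194], 0.86)]
small_jar [([262, 202, 283, 229], 0.57)]
tape_roll [([353, 152, 394, 188], 0.81)]
eraser [([326, 202, 343, 216], 0.54)]
top {'fovy': 53.76605732741678, 'cx': 318.08853075116144, 'cy': 193.2732040515605, 'rvec': array([ 2.1449574 , -2.15268841,  0.1102827 ]), 'tvec': array([-203.50451237,  594.22267756,  852.07501353])}
stand [([240, 212, 327, 268], 0.6)]
pulley_mid [([352, 199, 393, 242], 0.68), ([240, 210, 328, 269], 0.57)]
keeper [([292, 223, 307, 263], 0.57)]
keeper_pin [([293, 222, 305, 263], 0.55)]
spindle_tip [([239, 213, 328, 271], 0.61)]

[... 220 characters left out ...]
oint_pos': array([ 1.2149252 ,  0.4770277 ,  0.02241847,  1.55536947, -0.01154505,
        1.10932497, -0.08305889]), 'joint_velocities': array([ 0.00101591,  0.00036351, -0.00050415,  0.00183452, -0.0016669 ,
        0.00205933,  0.0013302 ]), 'joint_torque': array([-3.82384442e-04, -5.82741880e+01,  1.53297644e+00, -2.72941929e+01,
       -5.44403773e-02,  9.85372695e-03,  3.50563525e-06]), 'ee_pos': array([ 165.55427658, -654.40599263,  222.65857954]), 'orientation': array([-4.92160603e-06,  9.92336990e-01,  1.23560905e-01,  2.18639513e-05]), 'ft_force': array([ 0.64103775, -0.10716423, -0.07137915]), 'ft_torque': array([ 0.05252725, -0.02593116, -0.02165148]), 'width': 88.16619462363724}
```

Run:
```python
import cv2
a=cv2.imread("pics/top0.png"); cv2.imwrite("pics/top0c.png",cv2.resize(a[130:280,230:440],None,fx=3.8,fy=3.8,interpolation=cv2.INTER_CUBIC))
a=cv2.imread("pics/scene0.png"); cv2.imwrite("pics/scene0c.png",cv2.resize(a[140:340,240:420],None,fx=3,fy=3,interpolation=cv2.INTER_CUBIC))
```

```text
(no output)
```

View pics/top0.png

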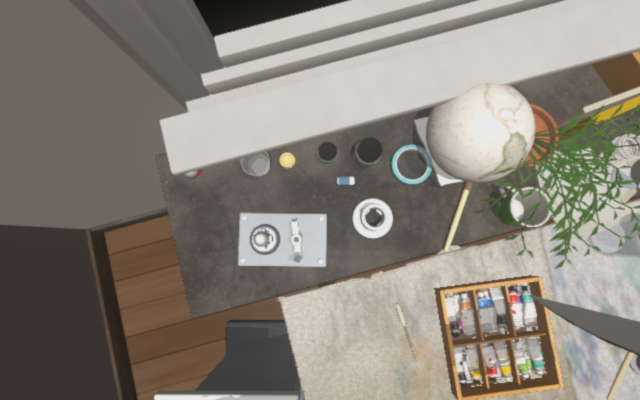

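View pics/scene0.png

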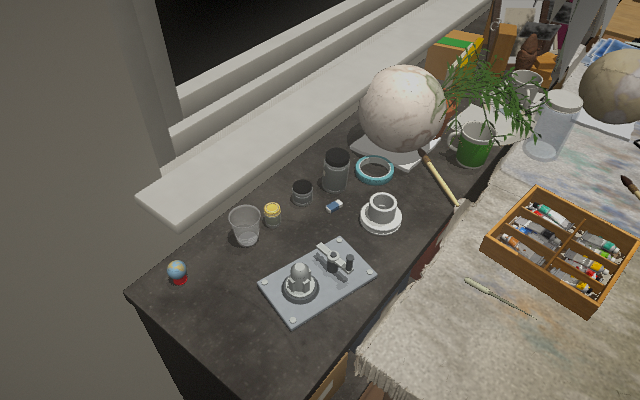

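```bash
sleep 1
```

```text
(no output)
```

View pics/top0c.png

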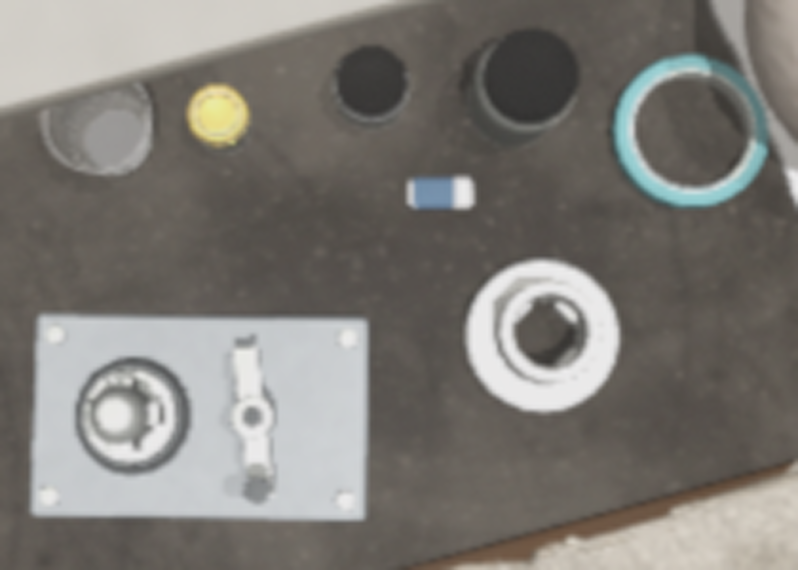

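View pics/scene0c.png

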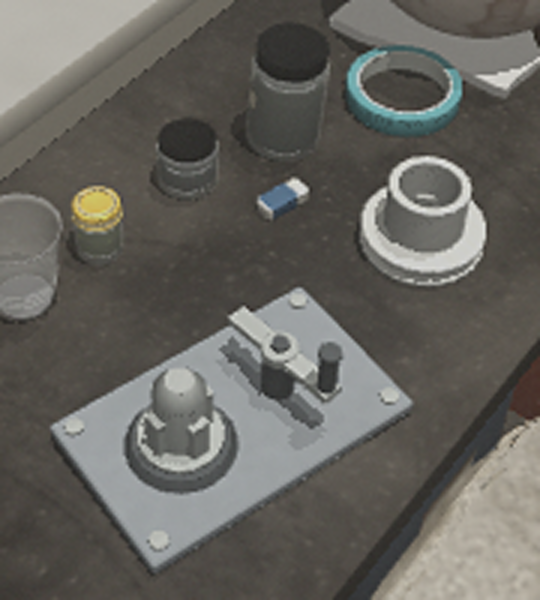

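```bash
cat > h.py <<'E'
import numpy as np, cv2
P={'scene':dict(fovy=48.79346047697548,cx=318.3745236362397,cy=196.5717971935631,rvec=np.array([1.18478763,-2.3477056,0.98248714]),tvec=np.array([191.12133671,493.72718379,517.15292298])),
'top':dict(fovy=53.76605732741678,cx=318.08853075116144,cy=193.2732040515605,rvec=np.array([2.1449574,-2.15268841,0.1102827]),tvec=np.array([-203.50451237,594.22267756,852.07501353]))}
def proj(n,X):
    p=P[n]; f=200/np.tan(np.radians(p['fovy']/2)); K=np.array([[f,0,p['cx']],[0,f,p['cy']],[0,0,1]])
    return cv2.projectPoints(np.atleast_2d(X).astype(float),p['rvec'],p['tvec'],K,None)[0].reshape(-1,2)
def back(n,uv,z):
    p=P[n]; f=200/np.tan(np.radians(p['fovy']/2)); R=cv2.Rodrigues(p['rvec'])[0]
    d=R.T@np.array([(uv[0]-p['cx'])/f,(uv[1]-p['cy'])/f,1]); c=-R.T@p['tvec']; return c+d*(z-c[2])/d[2]
def circ(x,y,z,d,n=72):
    t=np.linspace(0,2*np.pi,n,endpoint=False); return np.c_[x+d/2*np.cos(t),y+d/2*np.sin(t),0*t+z]
def st(pose,L):  # stand local->world
    x,y,a=pose; L=np.atleast_2d(L).astype(float); c,s=np.cos(a),np.sin(a)
    return np.c_[x+c*L[:,0]-s*L[:,1],y+s*L[:,0]+c*L[:,1],L[:,2]]
E
python3 - <<'E'
from h import *
from scipy.optimize import least_squares
tc=lambda p:(p[0]/3.8+230-.37,p[1]/3.8+130-.37); sc=lambda p:(p[0]/3+240-.33,p[1]/3+140-.33)
T=np.array([tc(p) for p in [(40,317),(368,321),(365,519),(32,515)]]); S=np.array([sc(p) for p in [(52,432),(300,288),(411,405),(155,570)]])
for p in T: print(back('top',p,14).round(1))
for p in S: print(back('scene',p,14).round(1))
cor=np.array([[60,60,14],[60,-140,14],[-60,-140,14],[-60,60,14]])
for k in range(4):
    pass
# keeper post is right of spindle in top -> -y local to right; try both x handedness via order
for o in ([0,1,2,3],[3,2,1,0]):
  for n,U in (('top',T),('scene',S),('both',None)):
    def r(v):
        L=st(v,cor[o])
        if n=='both': return np.r_[(proj('top',L)-T).ravel(),(proj('scene',L)-S).ravel()]
        return (proj(n,L)-U).ravel()
    best=min((least_squares(r,[*back('top',tc((125,415)),14)[:2],a]) for a in (-2,-1,0,1,2,3)),key=lambda q:q.cost)
    print(o,n,best.x.round(3),best.cost)
# tip & pulley
print('pin',back('top',tc((258,480)),89.5)); print('boss',back('top',tc((541,328)),58),'rim',back('top',tc((543,335)),18))
print('boss sc',back('scene',sc((428,190)),58))
E
```

```text
[551.1 -26.3  14. ]
[ 548.  -224.3   14. ]
[ 430.8 -221.9   14. ]
[433.4 -24.1  14. ]
[544.2 -24.5  14. ]
[ 544.1 -222.2   14. ]
[ 426.8 -218.8   14. ]
[429.  -23.5  14. ]
[0, 1, 2, 3] top [ 4.91507e+02 -8.41430e+01 -1.60000e-02] 1.0700384302969155
[0, 1, 2, 3] scene [ 4.86785e+02 -8.26540e+01 -9.00000e-03] 3.9629166425989433
[0, 1, 2, 3] both [ 4.88986e+02 -8.34780e+01 -1.10000e-02] 9.697568695447725
[3, 2, 1, 0] top [492.791 -83.995   0.   ] 5548.788104850174
[3, 2, 1, 0] scene [ 5.03218e+02 -8.70280e+01 -1.84000e-01] 6266.258385114721
[3, 2, 1, 0] both [ 4.98432e+02 -8.54780e+01 -9.90000e-02] 11863.511821913376
pin [ 456.32753522 -163.89486373   89.5       ]
boss [ 540.54917513 -322.74453355   58.        ] rim [ 538.95848035 -328.51087065   18.        ]
boss sc [ 533.03298315 -324.22737362   58.        ]
```

```bash
cat >> h.py <<'E'
from scipy.optimize import least_squares
from scipy.ndimage import map_coordinates
def edgefit(n,img,model,v0,span=6,iters=6):
    """fit pose v: model(v)-> list of (pts3d closed/ open polylines densely sampled). normals in image; find max gradient along normal"""
    g=cv2.GaussianBlur(cv2.cvtColor(img,cv2.COLOR_BGR2GRAY).astype(np.float32),(0,0),0.7)
    v=np.array(v0,float)
    for it in range(iters):
        sp=max(2.0,span/(it+1)); curves=[proj(n,c) for c in model(v)]
        obs=[]
        for c in curves:
            t=np.gradient(c,axis=0); nn=np.c_[-t[:,1],t[:,0]]/np.linalg.norm(t,axis=1)[:,None]
            s=np.arange(-sp,sp+.01,.1); pts=c[:,None]+nn[:,None]*s[None,:,None]
            val=map_coordinates(g,[pts[...,1],pts[...,0]],order=1,mode='nearest')
            gr=np.abs(np.gradient(val,axis=1)); k=gr.argmax(1); w=gr.max(1)
            obs.append((nn,c+nn*s[k][:,None],(w>1.0)))
        def r(q):
            out=[]
            for (nn,o,ok),c in zip(obs,model(q)):
                out.append((((proj(n,c)-o)*nn).sum(1))[ok])
            return np.concatenate(out)
        s=least_squares(r,v,loss='soft_l1',f_scale=0.5); v=s.x
    rr=r(v); return v,np.median(np.abs(rr))
def plate(v):
    c=np.array([[60,60,14],[60,-140,14],[-60,-140,14],[-60,60,14],[60,60,14.]])
    return [st(v,np.linspace(a,b,60)[4:-4]) for a,b in zip(c[:-1],c[1:])]
def pul(z0): return lambda v:[circ(v[0],v[1],z0+18,90),circ(v[0],v[1],z0+58,58)]
E
python3 - <<'E'
from h import *
for n in('top','scene'):
    im=cv2.imread(f'pics/{n}0.png')
    v,e=edgefit(n,im,plate,[489,-83.5,-.011]); print(n,'plate',v.round(3),e)
    collar=lambda q:[circ(q[0],q[1],26,54)]
    w,e2=edgefit(n,im,collar,v[:2],4); print('collar',w.round(2),e2)
    p,e3=edgefit(n,im,pul(0),[537,-325] ,8); print('pulley',p.round(2),e3)
    pr,_=edgefit(n,im,lambda q:[circ(q[0],q[1],18,90)],p,4); pb,_=edgefit(n,im,lambda q:[circ(q[0],q[1],58,58)],p,4); print(pr.round(2),pb.round(2))
    big=cv2.resize(im,None,fx=4,fy=4,interpolation=cv2.INTER_CUBIC)
    for c in plate(v)+collar(v[:2])+pul(0)(p)+[st(v,circ(0,-75,60,22)),circ(v[0],v[1],80,18),circ(v[0],v[1],56,33)]:
        cv2.polylines(big,[np.round((proj(n,c)*4+1.5)).astype(int)],False,(0,0,255),1)
    c=(big[760:1120,920:1620] if n=='top' else big[720:1340,1000:1640]); c=c[:600]
    cv2.imwrite(f'pics/ov_{n}.png',c)
E
```

```text
top plate [ 4.91949e+02 -8.32570e+01 -1.60000e-02] 0.20427971093334774
collar [492.08 -82.39] 0.297693421244442
pulley [ 540.38 -327.79] 0.7626048733881649
[ 538.79 -328.  ] [ 549.07 -331.83]
scene plate [ 4.89025e+02 -8.35240e+01 -1.70000e-02] 0.3060972397694938
collar [490.78 -84.75] 0.3980621335411354
pulley [ 536.15 -329.04] 0.2967774372709176
[ 536.3  -329.33] [ 535.9  -328.78]
```

```bash
sleep 1
```

```text
(no output)
```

View pics/ov_top.png

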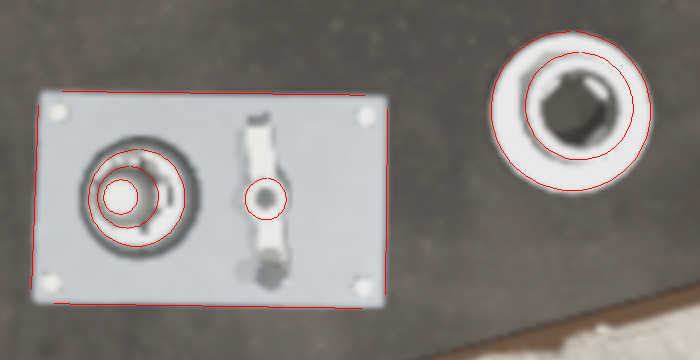

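View pics/ov_scene.png

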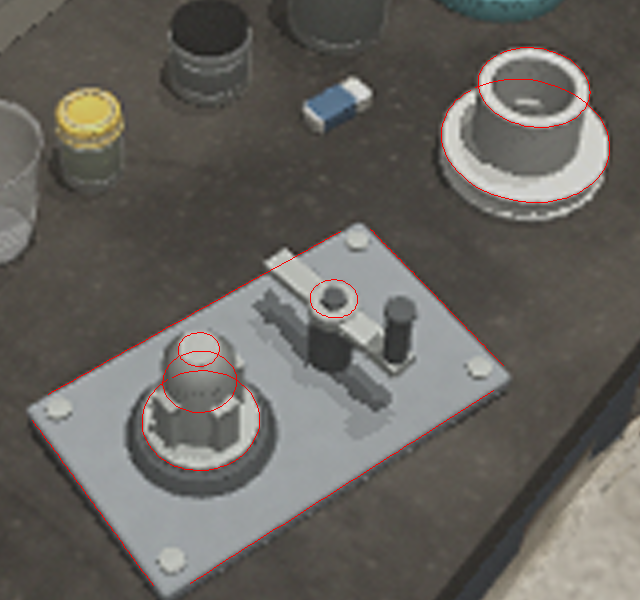

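```bash
python3 - <<'E'
import cv2, numpy as np
t=cv2.imread('pics/top0.png'); s=cv2.imread('pics/scene0.png')
r=lambda im,x,y,w,f:cv2.resize(im[y:y+w,x:x+w],(400,400),interpolation=cv2.INTER_CUBIC)
a=np.hstack([r(t,246,222,36,0),r(t,352,198,42,0)]); cv2.imwrite('pics/z1.png',a)
a=np.hstack([r(s,276,254,52,0),r(s,358,188,46,0)]); cv2.imwrite('pics/z2.png',a)
E
sleep 1
```

```text
(no output)
```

View pics/z1.png

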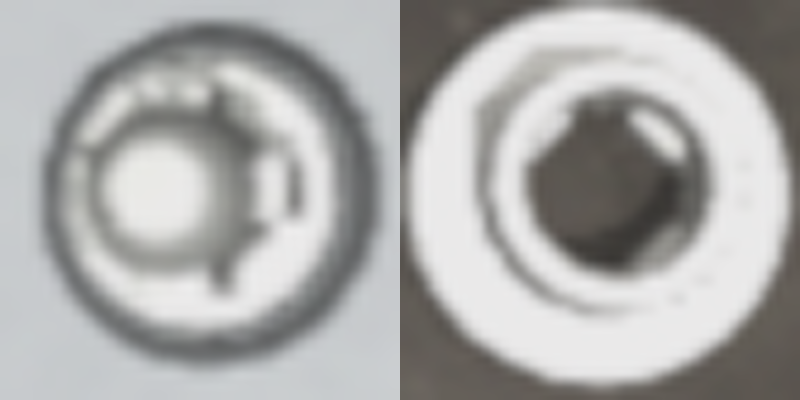

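View pics/z2.png

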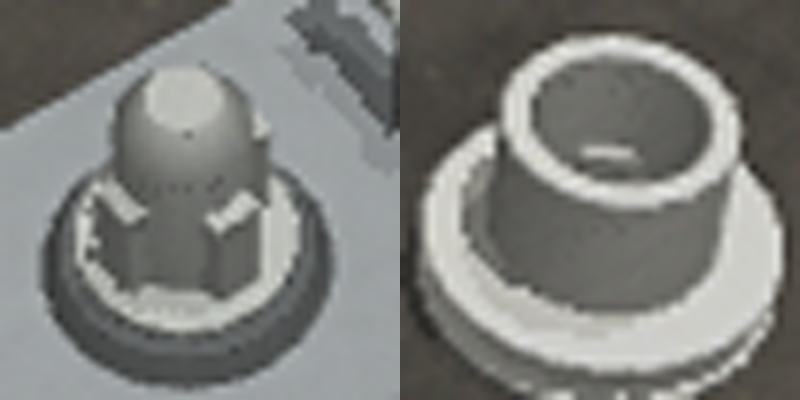

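Run:
```python
from h import *
f=52/400
v=np.array([489.9,-84.1])  # scene collar/plate blend
for nm,q in (('L',(124,203)),('R',(236,212))):
    w=back('scene',(276+q[0]*f-.5,254+q[1]*f-.5),56)[:2]; d=w-v; print('scene',nm,w.round(1),np.linalg.norm(d).round(1),np.degrees(np.arctan2(d[1],d[0])).round(1))
f=36/400;w=back('top',(246+272*f-.5,222+183*f-.5),56)[:2]; d=w-[492,-82.8]; print('top',w,np.linalg.norm(d),np.degrees(np.arctan2(d[1],d[0])))
f=42/400
for q in ((658,135),(550,130),(650,245)):
    w=back('top',(352+(q[0]-400)*f-.5,198+q[1]*f-.5),26)[:2]; d=w-[538.8,-328]; print('pul',w,np.linalg.norm(d),np.degrees(np.arctan2(d[1],d[0])))
f=46/400;w=back('scene',(358+(610-400)*f-.5,188+153*f-.5),26)[:2]; d=w-[536.2,-329]; print('pul sc',w,np.linalg.norm(d),np.degrees(np.arctan2(d[1],d[0])))
# overlays
import itertools
def rects(c,a0,z,r0,r1,wd):
    out=[]
    for k in range(4):
        a=np.radians(a0+90*k); e=np.array([np.cos(a),np.sin(a)]); n=np.array([-e[1],e[0]])
        pts=[c+e*r+n*s*wd/2 for r,s in ((r0,-1),(r1,-1),(r1,1),(r0,1),(r0,-1))]
        out.append(np.array([[*p,z] for p in pts]))
    return out
ims=[]
for n,x,y,w,c,args in (('scene',276,254,52,v,(56,16.5,21,12)),('top',246,222,36,np.array([492,-82.8]),(56,16.5,21,12)),('scene',358,188,46,np.array([536.2,-329]),(26,17.5,21.8,13.9)),('top',352,198,42,np.array([538.8,-328]),(26,17.5,21.8,13.9))):
    im=cv2.imread(f'pics/{n}0.png')[y:y+w,x:x+w]; 
    a0=ANG if False else None
    row=[]
    for a0 in ((0,-5,-10) if args[0]==56 else (40,45,50)):
        b=cv2.resize(im,(260,260),interpolation=cv2.INTER_CUBIC); s=260/w
        for r in rects(c,a0,*args): cv2.polylines(b,[np.round((proj(n,r)-[x,y]+.5)*s-.5).astype(int)],False,(0,0,255),1)
        row.append(b)
    ims.append(np.hstack(row))
cv2.imwrite('pics/z3.png',np.vstack(ims[:2])); cv2.imwrite('pics/z4.png',np.vstack(ims[2:]))
```

```text
scene L [488.4 -66.2] 18.0 94.7
scene R [471.2 -85.5] 18.8 -175.7
top [ 493.74682495 -101.57638142] 18.857462628140322 -84.68489518912216
pul [ 552.17155647 -341.43529183] 18.955357795679454 -45.136224901851136
pul [ 553.45393146 -316.01796643] 18.928994577607902 39.27172737040643
pul [ 526.25652534 -339.01320284] 16.6921955864959 -138.71678456607182
pul sc [ 550.1105636 -342.9205197] 19.679548985593634 -45.02049658966485
```

```bash
sleep 1
```

```text
(no output)
```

View pics/z3.png

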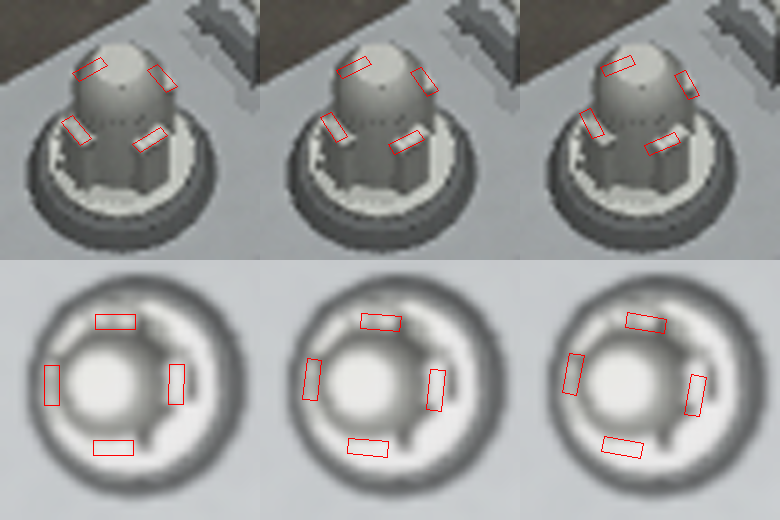

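View pics/z4.png

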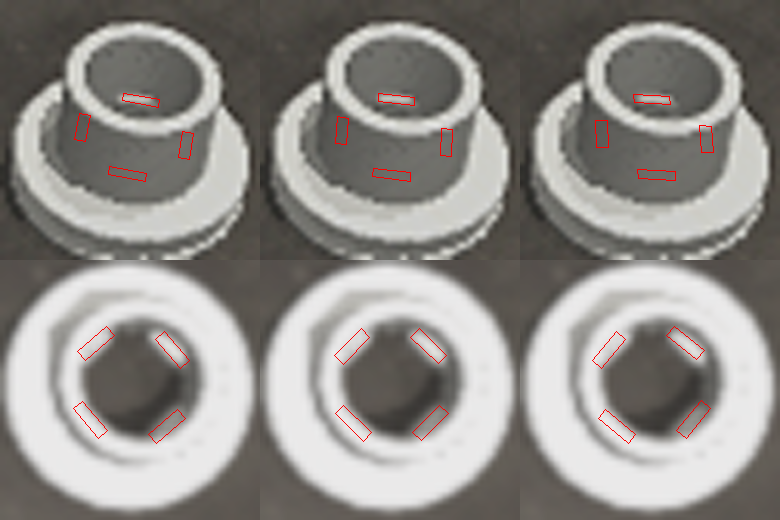

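```bash
cat >> h.py <<'E'
def down(yaw_jaw):
    """tool down, jaw (tool y) axis at world angle yaw_jaw deg (mod 180)"""
    # x=(cos2h,sin2h), y=(sin2h,-cos2h): y angle = 2h-90
    h=np.radians((yaw_jaw+90)/2); return np.array([0,np.cos(h),np.sin(h),0])
E
python3 - <<'E'
from h import *
from plant import manip
for nm,r,z in (('ink',(316,141,337,163),44),('pig',(350,139,384,168),95),('small',(279,152,298,170),50),('tape',(392,146,432,185),18)):
    c=((r[0]+r[2])/2,(r[1]+r[3])/2); print(nm,back('top',c,z/2).round())
for nm,r,z in (('ink',(292,181,315,206),44),('pig',(324,150,350,194),95),('small',(262,202,283,229),50),('eraser',(326,202,343,216),11)):
    print(nm,back('scene',((r[0]+r[2])/2,(r[1]+r[3])/2),z/2).round())
for j in (0,180):
  for p in ((537.5,-328.5,150),(537.5,-328.5,24),(490.5,-83.4,150),(490.5,-83.4,50)):
    q=manip.ik(p,down(j)); print(j,p,None if q is None else np.round(q,2))
for a in (90,135,180,225,0,-45,-90):
    q=manip.ik((455,-160,65),down(a)); print(a,None if q is None else np.round(q,2))
# keeper overlay
st_p=dict(top=[492,-83.1,-.0165],scene=[489.5,-83.7,-.0165]); row=[]
for n,x,y,w in (('top',284,216,54),('scene',308,234,54)):
    im=cv2.imread(f'pics/{n}0.png')[y:y+w,x:x+w]; b=cv2.resize(im,(400,400),interpolation=cv2.INTER_CUBIC); s=400/w
    for q,col in ((1.55,(0,255,0)),(1.75,(0,0,255))):
        for L in (circ(-40*np.sin(q),-75-40*np.cos(q),89.5,15),circ(0,-75,54.5,22),np.array([[0,-75,54.5],[40*np.sin(q),-75+40*np.cos(q),54.5]])):
            cv2.polylines(b,[np.round((proj(n,st(st_p[n],L))-[x,y]+.5)*s-.5).astype(int)],False,col,1)
    row.append(b)
cv2.imwrite('pics/z5.png',np.hstack(row))
E
```

```text
ink [ 691. -225.   22.]
pig [ 681. -315.   48.]
small [ 670. -138.   25.]
tape [ 660. -423.    9.]
ink [ 682. -229.   22.]
pig [ 673. -316.   48.]
small [ 664. -136.   25.]
eraser [ 616. -266.    5.]
0 (537.5, -328.5, 150) [ 0.74  0.51 -0.39  1.71  0.23  0.96  0.26]
0 (537.5, -328.5, 24) [ 0.7   0.66 -0.35  1.79  0.31  0.75  0.19]
0 (490.5, -83.4, 150) [ 0.54  0.33 -0.58  2.01  0.24  0.86 -0.18]
0 (490.5, -83.4, 50) [ 0.46  0.49 -0.51  2.08  0.38  0.66 -0.3 ]
180 (537.5, -328.5, 150) [ 0.27  0.48  0.24  1.75 -0.14  0.92 -2.57]
180 (537.5, -328.5, 24) [ 0.26  0.66  0.26  1.82 -0.25  0.7  -2.48]
180 (490.5, -83.4, 150) [-0.88  0.62  1.29  2.09 -0.73  0.99 -2.34]
180 (490.5, -83.4, 50) [-0.82  0.92  1.26  2.16 -1.12  1.   -2.04]
90 [ 0.77  0.48 -0.69  2.1   0.46  0.71  1.35]
135 [ 1.12  0.72 -1.19  2.08  0.85  0.95  1.81]
180 [ 0.12  0.39  0.11  2.14 -0.08  0.61 -2.86]
225 [ 0.26  0.39 -0.06  2.13  0.04  0.61 -2.18]
0 [ 0.6   0.43 -0.47  2.11  0.32  0.66 -0.09]
-45 [ 0.5   0.42 -0.35  2.12  0.23  0.64 -0.8 ]
-90 [ 0.39  0.4  -0.21  2.13  0.14  0.63 -1.5 ]
```

```bash
sleep 2
```

```text
(no output)
```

View pics/z5.png

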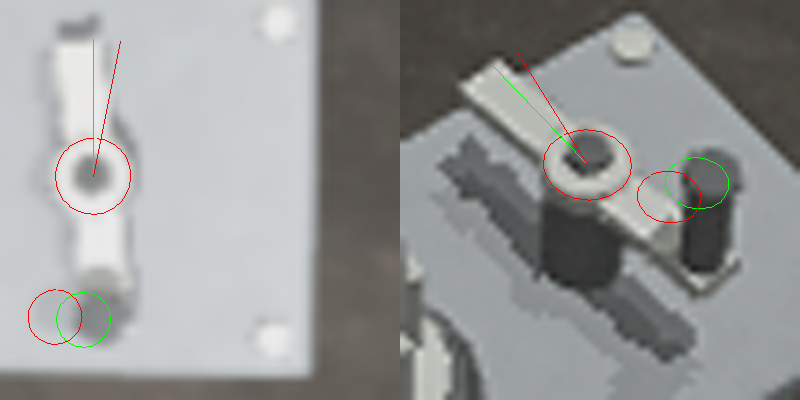

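Run:
```python
from h import *
from plant import manip, effector, viewer
q=down(0)
manip.move_pose([537.5,-328.6,120],q)
print(manip.observe()['time_s'])
print(manip.line_to([537.5,-328.6,26],rate=60,contact_N=8))
s=manip.observe(); print(s['time_s'],s['ee_pos'],s['ft_force'])
cv2.imwrite('pics/s1.png',viewer.get_image('scene'))
```

```text
2.9333
False
4.65 [ 537.77153742 -328.73473861   26.39716868] [-0.61571534  1.00766736  0.6545916 ]
```

```bash
sleep 3
```

```text
(no output)
```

View pics/s1.png

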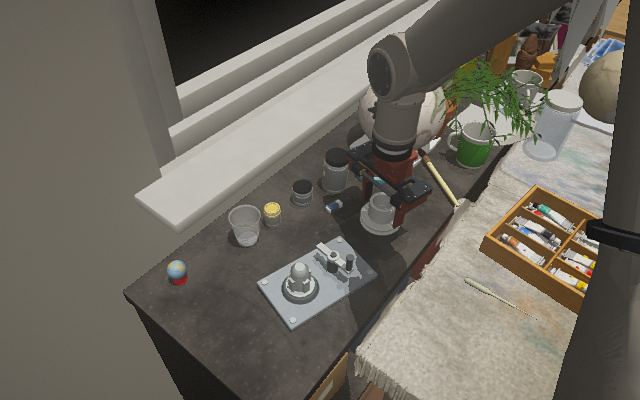

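```bash
python3 - <<'E'
from h import *
from plant import manip, effector, viewer
effector.move_gripper(50)
s=manip.observe(); print(s['time_s'],s['ee_pos'],s['ft_force'],s['width'])
p=s['ee_pos']
manip.line_to([p[0],p[1],p[2]+5],rate=30)
manip.line_to([p[0],p[1],140],rate=120)
s=manip.observe(); print(s['time_s'],s['ee_pos'],s['ft_force'],s['width'])
manip.line_to([490.5,-83.4,140],orientation=down(4.8),rate=130)
s=manip.observe(); print(s['time_s'],s['ee_pos'],s['ft_force'],s['width'])
for n in('scene','top'): cv2.imwrite(f'pics/h_{n}.png',viewer.get_image(n))
E
python3 - <<'E'
import cv2,numpy as np
a=cv2.imread('pics/h_scene.png')[150:350,220:420]; b=cv2.imread('pics/h_top.png')[150:300,200:350]
cv2.imwrite('pics/h.png',np.hstack([cv2.resize(a,(400,400),interpolation=2),cv2.resize(b,(400,400),interpolation=2)]))
E
```

```text
5.2917 [ 537.49780049 -328.62606375   26.01785512] [-1.24859173 -0.38926151  0.15156972] 56.407667325773495
6.6667 [ 536.85011801 -328.34793166  139.06179695] [-0.10498168 -0.29491428 -3.53453359] 56.52692045297459
8.7333 [490.5923168  -84.04157957 139.9344667 ] [ 0.30613681 -0.25639836 -2.84353968] 56.66586325640547
```

```bash
sleep 6
```

```text
(no output)
```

View pics/h.png

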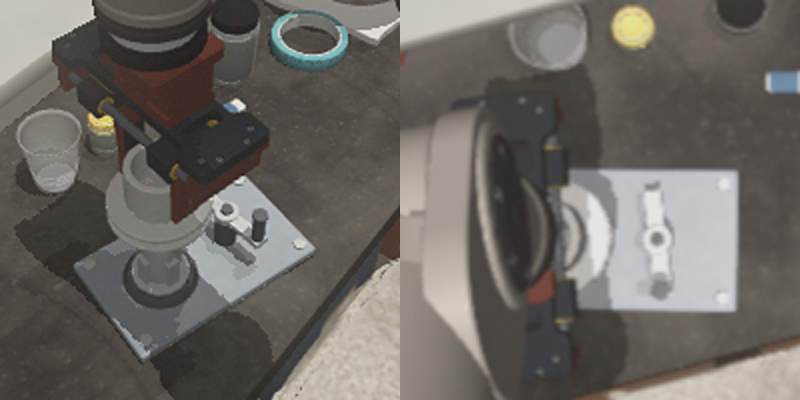

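Run:
```python
from h import *
b=113.9
def mdl(n):
    def m(v):
        o=[]
        if n=='scene':
            C=circ(v[0],v[1],b+18,90,180); t=np.linspace(0,360,180,endpoint=False)
            B=circ(v[0],v[1],b,90,180)
            # camera-facing dir
            k=((t>VIS[0])&(t<VIS[1])); 
            o=[B[k],C[k]]
        else:
            C=circ(v[0],v[1],b+18,90,180); t=np.linspace(-180,180,180,endpoint=False); C=np.c_[v[0]+45*np.cos(np.radians(t)),v[1]+45*np.sin(np.radians(t)),0*t+b+18]
            k=(t>-140)&(t<-40); o=[C[k]]
        return o
    return m
ims=[]
VIS=(60,255)
for n,x,y,w in (('scene',250,200,90),('top',240,205,60)):
    im=cv2.imread(f'pics/h_{n}.png')
    v,e=edgefit(n,im,mdl(n),[491.5 if n=='top' else 489.5,-83.7],3); print(n,v.round(2),e)
    bb=cv2.resize(im[y:y+w,x:x+w],(400,400),interpolation=cv2.INTER_CUBIC); s=400/w
    for c in mdl(n)(v)+[circ(v[0],v[1],b+58,58)]: cv2.polylines(bb,[np.round((proj(n,c)-[x,y]+.5)*s-.5).astype(int)],False,(0,0,255),1)
    ims.append(bb)
cv2.imwrite('pics/h2.png',np.hstack(ims))
```

```text
scene [490.6  -85.84] 0.5091562192440522
top [491.82 -83.72] 0.29360442782925344
```

```bash
sleep 2
```

```text
(no output)
```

View pics/h2.png

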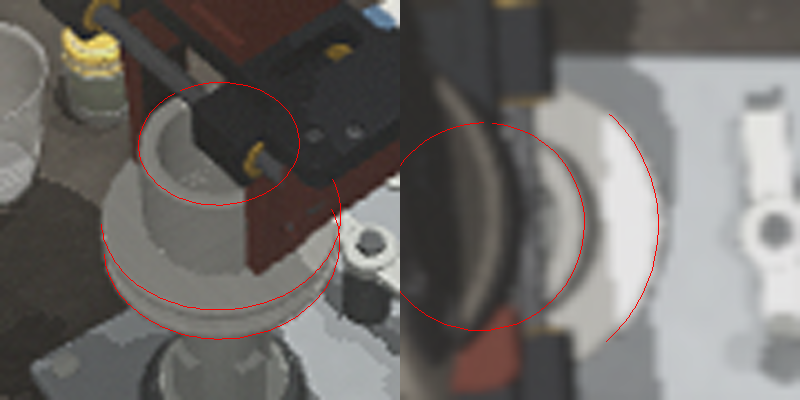

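Run:
```python
from h import *
from plant import manip
manip.line_to([490.3,-82.8,110],rate=80)
manip.hold(0.2)
s=manip.observe(); print(s['time_s'],s['ee_pos'],s['ft_force'],s['ft_torque'])
print(manip.line_to([490.3,-82.8,79],rate=18,contact_N=5))
s=manip.observe(); print(s['time_s'],s['ee_pos'],s['ft_force'],s['ft_torque'],s['width'])
manip.hold(0.2)
s=manip.observe(); print(s['time_s'],s['ee_pos'],s['ft_force'],s['ft_torque'],s['width'])
```

```text
9.5583 [490.70973491 -82.8425088  110.45540238] [-0.46048506 -0.03675125 -3.51856303] [-0.01947828 -0.06409606 -0.00500149]
False
11.4333 [490.43679676 -83.0412338   79.12118001] [-0.05484987 -2.36652003 -2.56029656] [-0.60318069 -0.16722231 -0.00935026] 56.72118139721057
11.6333 [490.40688077 -83.03153826  79.08620308] [ 0.14421543 -2.93498259 -2.47329118] [-0.76523141 -0.24168092  0.00162634] 56.529233950306036
```

Run:
```python
from h import *
from plant import manip,viewer
r=manip.line_to([490.3,-83.3,68],rate=12,contact_N=6)
s=manip.observe(); print(r,s['time_s'],s['ee_pos'],s['ft_force'],s['ft_torque'],s['width'])
cv2.imwrite('pics/m_scene.png',viewer.get_image('scene'))
a=cv2.imread('pics/m_scene.png')[190:350,230:390]; cv2.imwrite('pics/m.png',cv2.resize(a,(560,560),interpolation=2))
```

```text
False 12.7 [490.34935389 -83.26346665  67.97657634] [ 1.68670972 -3.00303467 -3.29142378] [-0.7569895  -0.43380772  0.01825844] 56.41114733438343
```

```bash
sleep 4
```

```text
(no output)
```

View pics/m.png

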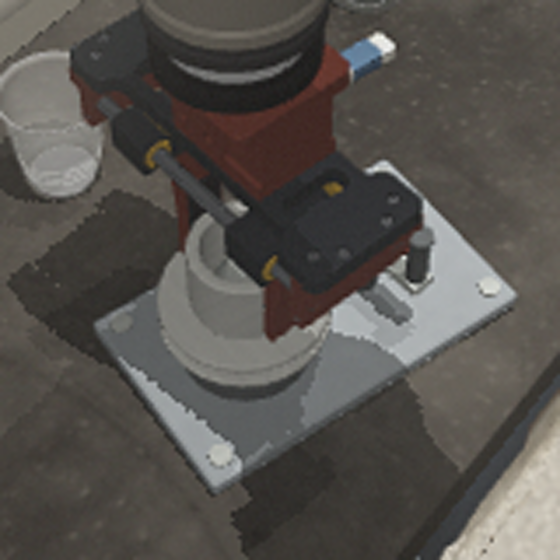

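Run:
```python
from h import *
from plant import manip,viewer
r=manip.line_to([490.5,-83.6,54.5],rate=12,contact_N=8)
s=manip.observe(); print(r,s['time_s'],s['ee_pos'],s['ft_force'],s['ft_torque'],s['width'])
if not r:
    r=manip.line_to([490.5,-83.6,50.5],rate=5,contact_N=5)
    s=manip.observe(); print(r,s['time_s'],s['ee_pos'],s['ft_force'],s['ft_torque'],s['width'])
```

```text
False 14.025 [490.42845217 -83.44823273  54.44453305] [ 1.24033424 -0.84591176 -3.53174886] [-0.27398217 -0.39545909  0.04511646] 56.07250662155988
True 14.5917 [490.51741214 -83.48737452  51.8936642 ] [-0.83764564  0.35332738  6.63042661] [0.02658612 0.02394565 0.02051909] 56.66244496996293
```

Run:
```python
from h import *
from plant import manip,viewer,effector
effector.move_gripper(84)
s=manip.observe(); print(s['time_s'],s['ee_pos'],s['ft_force'],s['width'])
manip.line_to([490.5,-83.5,110],rate=70)
manip.line_to([440,-260,180],rate=150)
s=manip.observe(); print(s['time_s'],s['ee_pos'],s['ft_force'],s['width'])
for n in('scene','top'): cv2.imwrite(f'pics/r_{n}.png',viewer.get_image(n))
a=cv2.imread('pics/r_scene.png')[190:350,230:390]; b=cv2.imread('pics/r_top.png')[190:290,230:330]
cv2.imwrite('pics/r.png',np.hstack([cv2.resize(a,(400,400),interpolation=2),cv2.resize(b,(400,400),interpolation=2)]))
```

```text
15.2167 [489.79525216 -83.71030552  51.20110011] [-0.20602368 -0.0315804   0.09361309] 84.18726403844886
17.6667 [ 440.10919157 -259.06051425  179.71174916] [ 0.19778212  0.81155622 -0.00487983] 84.11559865901569
```

```bash
sleep 5
```

```text
(no output)
```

View pics/r.png

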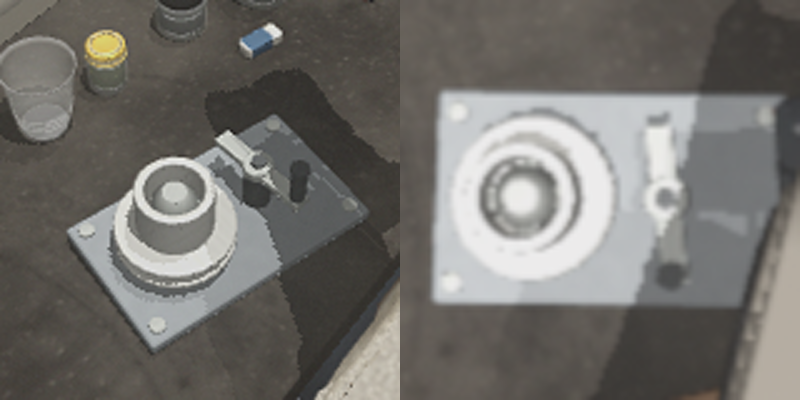

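Run:
```python
from h import *
stp=dict(top=[492,-82.9,-.0165],scene=[489.7,-84,-.0165])
for n,uv in (('top',(284+100*.135-.5,216+303*.135-.5)),('scene',(308+312*.135-.5,234+173*.135-.5))):
    w=back(n,uv,89.5); x,y,a=stp[n]; d=w[:2]-[x,y]; L=np.array([np.cos(a)*d[0]+np.sin(a)*d[1],-np.sin(a)*d[0]+np.cos(a)*d[1]])
    print(n,L.round(1),np.hypot(L[0],L[1]+75).round(1),np.arctan2(-L[0],-75-L[1]).round(3))
from plant import manip
for q in (1.4,0.7,0.0):
    w=st([490.5,-83.5,-.0165],[-40*np.sin(q),-75-40*np.cos(q),0])[0]
    th=np.degrees(np.arctan2(-np.cos(q),-np.sin(q)))  # radial dir
    for ja in (th+90,th-90): 
        j=manip.ik([w[0],w[1],64],down(ja-0.95)); print(q,w.round(1),round(ja),None if j is None else j.round(2))
```

```text
top [-35.3 -80.5] 35.7 1.416
scene [-39.9 -80.2] 40.2 1.44
1.4 [ 449.7 -164.6    0. ] -80 [ 0.37  0.4  -0.18  2.14  0.12  0.62 -1.31]
1.4 [ 449.7 -164.6    0. ] -260 [ 0.81  0.49 -0.72  2.11  0.49  0.72  1.5 ]
0.7 [ 463.  -188.7    0. ] -40 [ 0.51  0.43 -0.3   2.08  0.2   0.65 -0.64]
0.7 [ 463.  -188.7    0. ] -220 [ 0.94  0.56 -0.84  2.06  0.6   0.79  2.15]
0.0 [ 488.6 -198.5    0. ] 0 [ 0.6   0.48 -0.41  2.01  0.29  0.7  -0.01]
0.0 [ 488.6 -198.5    0. ] -180 [ 1.02  0.66 -0.98  1.99  0.72  0.89  2.77]
```

```bash
cat >> h.py <<'E'
S=[490.5,-83.5,-.0165]
def pin(q,z=64,r=40):
    w=st(S,[-r*np.sin(q),-75-r*np.cos(q),z])[0]
    return w,down(np.degrees(np.arctan2(-np.cos(q),-np.sin(q)))+90-0.95)
E
python3 - <<'E'
from h import *
from plant import manip,viewer,effector
effector.move_gripper(30)
p,o=pin(1.43,120); manip.move_pose(p,o)
p,o=pin(1.43,64); print(manip.line_to(p,rate=50,contact_N=4))
s=manip.observe(); print(s['time_s'],s['ee_pos'],s['ft_force'],s['width'])
cv2.imwrite('pics/k_scene.png',viewer.get_image('scene'))
a=cv2.imread('pics/k_scene.png')[190:330,250:390]; cv2.imwrite('pics/k.png',cv2.resize(a,(560,560),interpolation=2))
E
```

```text
False
21.4667 [ 449.83645141 -163.50764474   64.29958873] [ 0.22769214  0.13359501 -0.29117954] 30.07123294284942
```

```bash
sleep 5
```

```text
(no output)
```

View pics/k.png

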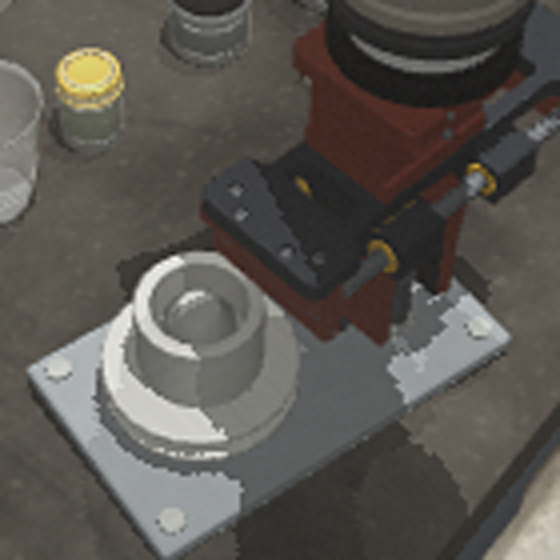

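Run:
```python
from h import *
from plant import manip,viewer,effector
effector.move_gripper(18)
s=manip.observe(); print(s['time_s'],s['ft_force'].round(1),s['width'])
for q in (1.2,0.95,0.7,0.45,0.25,0.1):
    p,o=pin(q); r=manip.line_to(p,o,rate=40,contact_N=12)
    s=manip.observe(); print(q,r,round(s['time_s'],2),s['ee_pos'].round(1),s['ft_force'].round(1),s['width'].round(1))
    if r: break
```

```text
21.9417 [-0.   0.6  0.1] 17.826578699503017Traceback (most recent call last):
  File "<stdin>", line 7, in <module>
AttributeError: 'float' object has no attribute 'round'
```

Run:
```python
from h import *
from plant import manip,viewer,effector
for q in (0.95,0.7,0.45,0.25,0.1):
    p,o=pin(q); r=manip.line_to(p,o,rate=40,contact_N=12)
    s=manip.observe(); print(q,r,round(s['time_s'],2),s['ee_pos'].round(1),s['ft_force'].round(1),s['ft_torque'].round(2),round(s['width'],1))
    if r: break
if not r:
    p,o=pin(-0.2); r=manip.line_to(p,pin(0.)[1],rate=15,contact_N=8)
    s=manip.observe(); print(r,round(s['time_s'],2),s['ee_pos'].round(1),s['ft_force'].round(1),round(s['width'],1))
cv2.imwrite('pics/k2_scene.png',viewer.get_image('scene'))
a=cv2.imread('pics/k2_scene.png')[190:330,250:390]; cv2.imwrite('pics/k2.png',cv2.resize(a,(560,560),interpolation=2))
```

```text
0.95 False 22.73 [ 456.3 -181.2   63.9] [-0.6  0.1 -0.7] [-0.03 -0.03  0.04] 18.0
0.7 False 23.12 [ 463.  -188.5   64. ] [ 1.2 -0.  -0.1] [ 0.04  0.   -0.01] 17.7
0.45 False 23.52 [ 471.2 -194.1   64. ] [ 0.8  0.2 -0.1] [-0.03 -0.04 -0.08] 18.0
0.25 False 23.88 [ 478.7 -197.    64. ] [0.6 0.  0.1] [-0.04 -0.1   0.03] 18.1
0.1 False 24.18 [ 484.5 -198.1   64. ] [-0.3  0.   0.5] [ 0.02 -0.1  -0.06] 18.0
True 24.74 [ 490.3 -198.3   63.2] [ 0.9 -0.5  0.1] 18.0
```

```bash
sleep 8
```

View pics/k2.png

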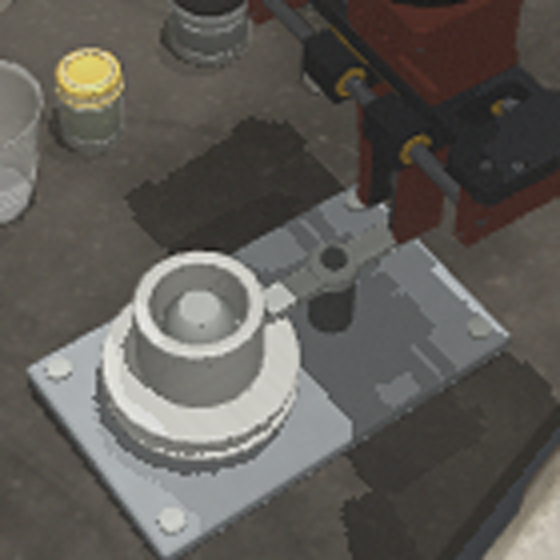

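Run:
```python
from h import *
from plant import manip,viewer,effector
s=manip.observe(); p=s['ee_pos']; print(p.round(2),s['ft_force'].round(1))
for i in range(2):
    r=manip.line_to([p[0]+5,p[1],64],pin(0.)[1],rate=8,contact_N=8)
    s=manip.observe(); print(r,round(s['time_s'],2),s['ee_pos'].round(2),s['ft_force'].round(1))
manip.line_to([s['ee_pos'][0]-1.5,p[1],64],rate=10)   # unload
s=manip.observe(); print(s['ft_force'].round(1)); p=s['ee_pos']
effector.move_gripper(30)
manip.line_to([p[0],p[1],125],rate=60)
manip.line_to([440,-330,180],rate=150)
for n in('scene','top'): cv2.imwrite(f'pics/f_{n}.png',viewer.get_image(n))
a=cv2.imread('pics/f_scene.png')[190:330,250:390]; b=cv2.imread('pics/f_top.png')[190:290,230:330]
cv2.imwrite('pics/f.png',np.hstack([cv2.resize(a,(400,400),interpolation=2),cv2.resize(b,(400,400),interpolation=2)]))
print(manip.observe()['time_s'])
```

```text
[ 490.26 -198.28   63.11] [-0.1 -0.2  0.3]
True 25.35 [ 490.12 -198.21   62.46] [ 0.7 -0.5 -0.3]
True 25.95 [ 490.05 -198.04   61.96] [-0.3  0.1  0.2]
[ 0.1 -0.2 -0.9]
29.2083
```

```bash
sleep 8
```

```text
(no output)
```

View pics/f.png

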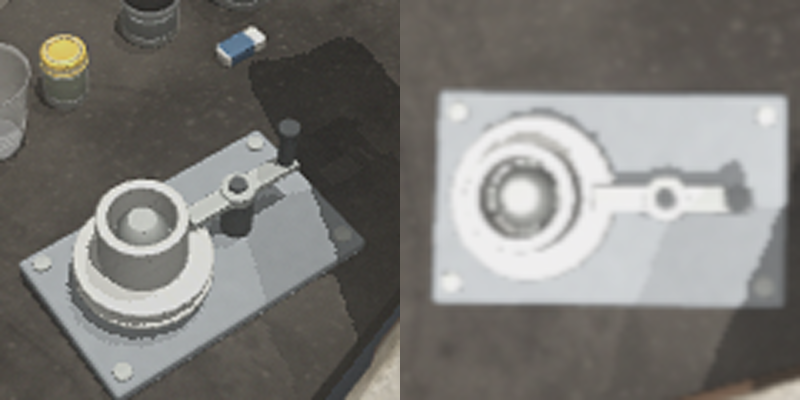

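```bash
python3 - <<'E'
from h import *
stp=dict(top=[492,-82.9,-.0165],scene=[489.5,-83.8,-.0165]); row=[]
for n,x,y,w in (('top',270,214,52),('scene',285,215,70)):
    im=cv2.imread(f'pics/f_{n}.png')[y:y+w,x:x+w]; b=cv2.resize(im,(400,400),interpolation=cv2.INTER_CUBIC); s=400/w
    for q,col in ((0,(0,255,0)),(.1,(0,0,255))):
        for L in (circ(-40*np.sin(q),-75-40*np.cos(q),89.5,15),np.array([[-40*np.sin(q),-75-40*np.cos(q),54.5],[40*np.sin(q),-75+40*np.cos(q),54.5]])):
            cv2.polylines(b,[np.round((proj(n,st(stp[n],L))-[x,y]+.5)*s-.5).astype(int)],False,col,1)
    row.append(b)
cv2.imwrite('pics/f2.png',np.hstack(row))
E
sleep 1
```

```text
(no output)
```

View pics/f2.png

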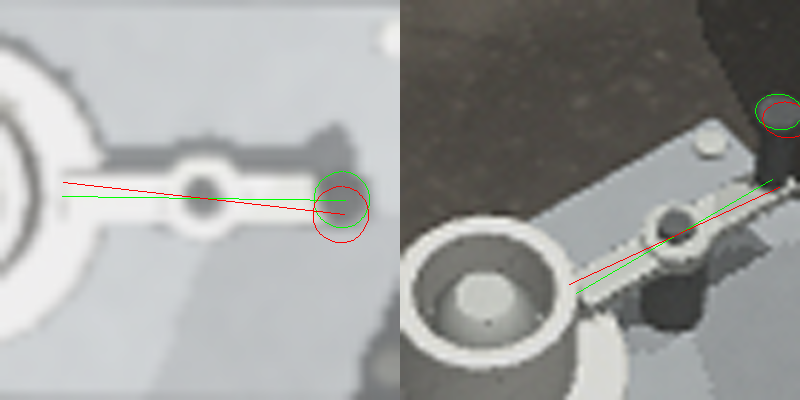

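Run:
```python
from plant import manip,finder
for t in ("ink_jar","pigment_jar","small_jar","tape_roll","eraser"):
    print(t,[([round(float(v)) for v in d["rect"]],round(d["score"],2)) for d in finder.search_frame("scene",t)[:1]])
s=manip.observe(); print(s['time_s'],s['ee_pos'],s['ft_force'])
manip.job_done()
```

```text
ink_jar [([291, 182, 313, 208], 0.82)]
pigment_jar [([323, 150, 349, 195], 0.8)]
small_jar [([264, 202, 281, 231], 0.8)]
tape_roll [([355, 155, 392, 184], 0.78)]
eraser [([327, 203, 342, 215], 0.45)]
29.4583 [ 440.13803421 -329.65578851  179.92234667] [ 0.1755714   0.94095157 -0.07271494]
the job is handed in; nothing more can be done
```

The pulley is on the spindle and fully home, the keeper latch is shut over its rim, and I handed the job in at about 29.5 s of the 67 s allowed.

- **Fit:** I gripped the pulley by its boss and turned it 4.8° to match the spline angle read from the pictures. The teeth meshed on the first slow descent, so no rocking was needed. Side forces read about 3 N or less, and it touched the collar at about 7 N.
- **Seat height:** its underside came to about 25.9 mm above the bench, against 26 mm expected.
- **Latch:** after letting go, I guided the keeper pin round with the part-open fingers until it met its stop. Two more light pushes stopped at the same place. In both final pictures the pin lies where the model puts it at angle 0.
- **Bystanders:** the jars, tape roll and eraser are within about 3 pixels of where they were at the start, and the robot is clear of everything.

**Disagreements:** the two cameras differed by about 3 mm in absolute x. I worked from positions relative to the stand within each picture instead, and the contacts bore that out. The first top-view estimate of the pin radius, 36 mm instead of 40 mm, was also off. The keeper angle was only checked by overlay, so it is good to a few hundredths of a radian.

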